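# Release the tube warmer's lid and hold it open

## Task

Press the red release pedal of the tube warmer all the way down to its stop and let it come up again, so that the blue lid springs ajar. Then take the lid by its black handle bar, raise it until it stands 60 degrees open and keep it there, because it would fall shut by itself: finish while still holding the handle, with the lid at rest at 60 degrees. Do not shift the other things on the table.

Things in the scene. Friction and masses are not known exactly. Their poses are not given: they have to be found in the camera images.
- warmer: the tube warmer: a white open box 130 deep (x) x 260 wide (y) x 90 mm high, fixed to the table, with an aluminium block and capped tubes inside, a hinged blue lid with a clear window on top and a red pedal at the front. Origin: centre of its underside. Its own -x is its front (towards the robot, turned by its yaw), +y its left seen from the robot, z up
- lid_hinge (a point): point on the hinge axis of the lid, fixed on the warmer: 70 mm behind (+x) the warmer's centre, 96 mm above the table, 50 mm to +y (straight behind the middle of the handle). The hinge axis runs along the warmer's y. Axes as the warmer's
- lid_handle (a point): middle of the lid's black handle bar, on the bar's axis. Round bar, 12 mm across, 100 mm long, running along the warmer's y, held by a steel stay 45 mm to either side of this point; 43 mm in front of the lid's front edge, so the gap from bar to lid is 37 mm. 180 mm from the hinge axis; about 98 mm above the table with the lid shut, 32 to 62 mm higher once the lid is ajar. It moves and turns with the lid (its axes are the lid's; equal to the warmer's when shut)
- lid (a joint): opening angle of the lid in rad: 0 shut (lid level), 1.047 = 60 degrees, 1.75 = fully back. It is latched at 0 by a steel hook; pushing the pedal past about 0.2 rad frees it and a weak hinge spring lifts it ajar, to 0.18 to 0.35 rad, where it stays by itself. From any larger angle it sinks back to there when let go; at 60 degrees it takes 1.5 to 2 N at the handle to hold it
- pedal_pad (a point): the place to press: on the upper face of the red pedal, a plate 62 wide (y) x 80 long (x) x 6 mm, ribbed in black, at the right of the warmer's front. This point lies 55 mm in front of the pedal's shaft, 23 mm from the pedal's front edge, 53 mm above the table with the pedal up; it goes down 19 mm to the stop. Axes as the warmer's with the pedal up. The lid handle lies to the left of the pedal and higher, and leaves the space above the pedal free
- pedal (a joint): pedal angle in rad: 0 up, 0.35 at its lower stop. A spring brings it back up; pressed at the pad it needs about 3 N to start and 8 to 9 N to reach the stop
- timer: bystander, loose, to be left where it is: white digital timer, 64 mm square, 20 mm high; origin: centre of its underside
- label_roll: bystander, loose, to be left where it is: roll of white labels lying flat, 63 mm across, 25 mm high; origin: centre of its underside
- oximeter: bystander, loose, to be left where it is: small black and white finger clip, 33x60x30 mm; origin: centre of its underside
- dropper_1: bystander, loose, to be left where it is: small white dropper bottle with a coloured or white cap, 20 mm across, 64 mm high; origin: centre of its underside
- dropper_2: bystander, loose, to be left where it is: small white dropper bottle with a coloured or white cap, 20 mm across, 64 mm high; origin: centre of its underside
- dropper_3: bystander, loose, to be left where it is: small white dropper bottle with a coloured or white cap, 20 mm across, 64 mm high; origin: centre of its underside

How it is judged:
On the way, in this order (a step that is already met when the one before it is completed fails the run):
1. the pedal is pressed down to its stop by the gripper (value of joint pedal above 0.325 rad and contact force between the fingers and pedal above 1 N), for 0.1 s.
2. the pedal is up again and the gripper has raised the lid well above ajar, by touching the lid (value of joint pedal below 0.06 rad and value of joint lid above 0.6 rad and contact force between the fingers and lid above 0.5 N), for 0.1 s.
At the end, for the whole second after the job is handed in: The fingers still hold the lid at its handle bar (over 0.5 N on the lid, grasp point within 50 mm of the bar's middle), the lid rests at 60 +/- 6 degrees (0.942 to 1.152 rad), the pedal is up (below 0.06 rad), and no loose bystander has shifted by more than 30 mm (value of joint lid between 0.9422 and 1.1522 rad and velocity of joint lid between -0.1 and 0.1 rad/s and contact force between the fingers and lid above 0.5 N and distance between the grasp point and lid_handle below 0.05 m and value of joint pedal below 0.06 rad and distance of each of timer, label_roll, oximeter, dropper_1, dropper_2, dropper_3 from where it was at the start of the episode below 0.03 m); the arm keeps its last pose, push and grip.
It fails at once if a loose bystander (timer, label roll, oximeter or dropper bottle) is shifted by more than 30 mm (distance of any of timer, label_roll, oximeter, dropper_1, dropper_2, dropper_3 from where it was at the start of the episode above 0.03 m).
It also fails if it takes over 45 s, if anything falls off the work surface, if the arm or the gripper's body presses on something with over 40 N, if the wrist force passes 120 N, or if a joint passes its speed limit or range.

## Robot

A 7-joint arm with a two-finger parallel gripper is mounted at the origin on a cart in front of the work surface, level with it; the furniture and walls round the work are solid. World frame = base frame: x ahead of the robot, y to its left, z up, the work surface at z = 0. Lengths are in m, angles in rad, forces in N, time in s.
With the tool pointing down it reaches from about 0.425 to 0.925 m from the base axis. Payload 6.8 kg.
Tool frame: the origin (TCP) lies on the mounting face of the last link; the fingertips stand 173 mm ahead of it and the grasp point (between the pads) lies 155 mm ahead of it; z points along the fingers, y is the line along which they close (so a half turn about z gives the same grasp; the last joint's range is limited). The gripper opens to 85 mm and grips with 20 to 120 N. Pads are 22 mm wide; open, the fingers measure 114 mm over their backs; the gripper's body (76 mm by 85 mm) begins 54 mm behind the grasp point. The pads swing forward as they close: fully open they stand 13 mm farther back than shut.
Start: joints at [-1.325, 0.477, 0.022, 1.555, -0.011, 1.109, -0.083], TCP at [0.234, 0.633, 0.405] pointing down, gripper open.
Joint ranges: [-2.96, 2.96], [-0.34, 2.1], [-1.41, 1.46], [0.24, 2.44], [-1.37, 4.51], [0.17, 1.92], [-2.96, 2.96]. Speed limits (rad/s): [2.39, 2.39, 3.14, 3.14, 3.14, 3.14, 3.14].

## Interface

Orientations are given as a unit quaternion [w, x, y, z].
In Python, from station import bot gives the robot as it stands. The module is installed in compiled form; this text tells all that it offers.
- The arm moves only by the shell command python3 -m pendant 'ROWS' [FORCE]. ROWS is JSON, a list of rows, each a list of 5 numbers: the finger opening in m, from 0 to 0.0854, then the shift along the tool's x, y, z in m, then the turn about the tool's z in degrees. In form: [[jaw, x, y, z, yaw], ...]. A call has 1 to 12 rows; each row shifts and turns the commanded pose from where the row before left it, along the tool's axes as they then stand; what a row does not reach is not made up. A row lasts 1/12 s, in which the tool goes at most 41.7 mm and 7.16 degrees, less where a joint would pass 70% of its speed; a pose out of reach is approached as far as the arm can. A call with a gripper value outside its range is refused whole. The fingers move at their own pace and stop on an object; FORCE is the grip in N (left out, the last holds). Time passes only in rows, so rows that do not move let the fingers close. It gives the time, the measured TCP pose, the force, the opening and the grip force at its end, in the units of the state.
- bot.get_obs(): the state, without advancing time (a new reading comes with each control period).
- bot.read_camera(name): name is "scene" or "side" or "wrist"; returns (picture, depth): 400x640x3 uint8, blue, green, red; 400x640 float32, m along the optical axis (not along the pixel's ray), 0 where there is no reading.
- bot.camera_model(name): a dict with "intrinsics" (3x3 intrinsics, pixels), "R" (3x3) and "t" (3): a world point X has camera coordinates R X + t. Camera axes: x right, y down, z forward; pixel columns grow to the right and rows downward; lengths in m; the calibration is good to about 2 mm. A picture is of the moment at which its call begins: read the wrist's pose just before it. camera_model takes no time and is no camera call; for the wrist camera it gives the pose at the moment of the call.
- bot.hand_in(): hands the job in; it is judged then, once.
Trained networks look in the newest picture that a camera, given by its name, has taken for a name from the list of things; names that differ only in an ending like _2 or _b are one class to them, and where a whole thing is asked for, a point or a joint stands for the part that bears it (a point fixed in the world has none). Each returns a list of dicts, best first, with "score" (0 to 1); they miss things now and then, are a little off and sometimes report something else, mostly with a low value. They report only what shows in the picture. A call takes as long as a camera call.
- bot.boxes_of(name, camera): "at" ([column, row] in pixels, amid what is visible of it).
- bot.trace(name, camera): "mask" (400x640 bool, what is visible of it) and "at" ([column, row] in pixels, amid what is visible of it).
- bot.pinpoint(name, camera): "at" ([column, row] in pixels: a listed point, or the origin of a listed thing).
The state is a dict: "t": time; "q": joint angles; "joint_vel": joint speeds; "joint_torque": joint torques, N m; "eef_pos": TCP position; "tool_rot": TCP orientation; "contact_force": force on the tool from outside, world axes, zero at the start; "torque": the same for the moment, N m; "gripper_width": opening from 0.0 (shut) to 1.0 (fully open); "grasp_force": force on a finger pad.
Only numpy, scipy, OpenCV 4.12 (cv2) and the standard library are available. Lean on these libraries where they do the work, as an engineer would, in place of code of your own. Each camera call takes 0.05 s, during which the arm holds its last target. There are 200 camera calls.

## Working session

There is one attempt and no reset: what is moved stays moved. The work goes in short steps, Python scripts to look and compute and a shell command to move; the robot and the scene stay as the last step left them, time stands still between calls to the robot, and variables do not carry over. Pictures are saved under pics/ and viewed, at most 10 in all, crops included, and the job is handed in when it is done.

```bash
mkdir -p pics; cat > h.py <<'E'
import numpy as np, cv2
from station import bot
from scipy.spatial.transform import Rotation as R
def world(cam,px,d,m=None):
    m=m or bot.camera_model(cam); K=np.array(m["intrinsics"])
    c=np.linalg.inv(K)@np.array([px[0],px[1],1.0])*d
    return np.array(m["R"]).T@(c-np.array(m["t"]))
def dep(D,px,r=2):
    u,v=int(round(px[0])),int(round(px[1])); w=D[max(0,v-r):v+r+1,max(0,u-r):u+r+1]; w=w[w>0]
    return float(np.median(w)) if w.size else 0
def tool():
    o=bot.get_obs(); q=o["tool_rot"]; return np.array(o["eef_pos"]),R.from_quat([q[1],q[2],q[3],q[0]]).as_matrix(),o
E
python3 - <<'E'
from h import *
np.set_printoptions(precision=3,suppress=True)
p,M,o=tool(); print(o["t"],p,M,o["gripper_width"])
for cam in ["scene","side"]:
    im,D=bot.read_camera(cam); cv2.imwrite(f"pics/{cam}0.png",im)
    for n in ["warmer","lid_hinge","lid_handle","pedal_pad","timer","label_roll","oximeter","dropper_1"]:
        for r in bot.pinpoint(n,cam)[:3 if n[0]=='d' else 1]:
            print(cam,n,round(r["score"],2),np.array(r["at"]),world(cam,r["at"],dep(D,r["at"])))
print(bot.get_obs()["t"])
E
```

```text
0.0 [0.234 0.633 0.404] [[-0.938  0.346 -0.   ]
 [ 0.346  0.938 -0.002]
 [-0.    -0.002 -1.   ]] 0.9994163140310517
scene warmer 0.77 [254.6 232.1] [ 0.551 -0.19   0.066]
scene lid_hinge 0.96 [238.8 181.5] [ 0.79  -0.256  0.051]
scene pedal_pad 0.55 [272.7 257.5] [0.019 0.024 0.472]
scene timer 0.56 [383.1 232.3] [ 0.457 -0.479  0.02 ]
scene label_roll 0.85 [400.4 259.4] [ 0.354 -0.445  0.026]
scene oximeter 0.69 [415.  218.9] [ 0.465 -0.585  0.017]
scene dropper_1 0.73 [346.9 204. ] [ 0.615 -0.484  0.006]
scene dropper_1 0.72 [371.6 208.6] [ 0.569 -0.531  0.004]
scene dropper_1 0.54 [379.9 213. ] [ 0.542 -0.537  0.004]
side warmer 0.95 [352.  205.9] [ 0.594 -0.341  0.064]
side lid_hinge 0.88 [383.2 165. ] [ 0.704 -0.219  0.099]
side lid_handle 0.85 [319.3 152.1] [ 0.568 -0.112  0.103]
side pedal_pad 0.75 [282.3 185.5] [ 0.461 -0.191  0.055]
side timer 0.72 [310.6 279.7] [ 0.473 -0.51   0.018]
side label_roll 0.82 [252. 277.] [ 0.372 -0.49   0.025]
side oximeter 0.69 [326.9 327.7] [ 0.479 -0.62   0.01 ]
side dropper_1 0.73 [377.6 291.9] [ 0.585 -0.551  0.005]
side dropper_1 0.7 [357.6 299.6] [ 0.546 -0.559  0.002]
side dropper_1 0.51 [383.2 273. ] [ 0.611 -0.505  0.008]
0.9
```

View pics/scene0.png

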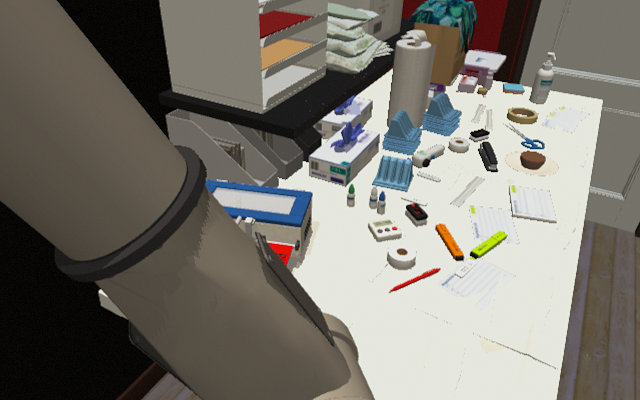

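View pics/side0.png

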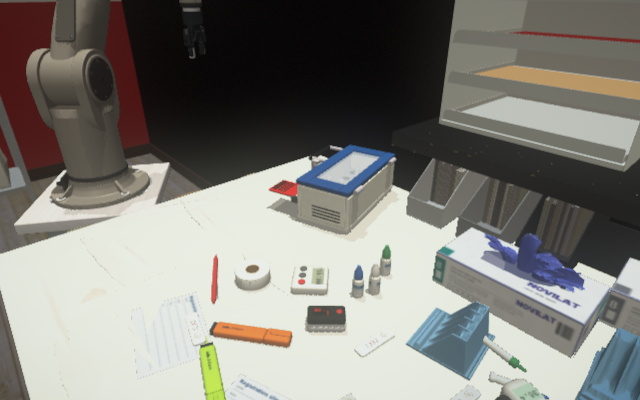

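The scene camera is blocked by the arm. The side view shows the warmer at about (345,185), the pedal at (282,187) and the handle at (322,153). That puts the warmer's yaw near -38°, and the hinge–handle distance comes out at 173 mm against 180 given, so the fix is usable. I'll move over in an arc.

```bash
python3 -m pendant '[[0.0,-0.03,-0.027,0,0],[0.0,-0.03,-0.027,0,0],[0.0,-0.03,-0.027,0,0],[0.0,-0.03,-0.027,0,0],[0.0,-0.03,-0.027,0,0],[0.0,-0.03,-0.027,0,0],[0.0,-0.03,-0.027,0,0],[0.0,-0.03,-0.027,0,0],[0.0,-0.03,-0.027,0,0],[0.0,-0.03,-0.027,0,0],[0.0,-0.03,-0.027,0,0],[0.0,-0.03,-0.027,0,0]]'
python3 -m pendant '[[0.0,0,0,0,7],[0.0,0,0,0,7],[0.0,0,0,0,7],[0.0,0,0,0,7],[0.0,0,0,0,7],[0.0,0,0,0,7],[0.0,0,0,0,7],[0.0,0,0,0,7],[0.0,0,0,0,7],[0.0,0,0,0,7],[0.0,0,0,0,7],[0.0,0,0,0,7]]'
python3 -c "
from h import *
p,M,o=tool();print(p.round(3),M.round(3),np.round(o['q'],2))"
```

```text
t: 1.9
eef_pos: [0.4598, 0.2026, 0.4051]
tool_rot: [0.0, 0.176, 0.984, 0.0]
contact_force: [1.0, 0.5, -0.2]
gripper_width: 0.001
grasp_force: 0.0
t: 2.9
eef_pos: [0.4593, 0.2045, 0.4049]
tool_rot: [-0.0, 0.791, 0.611, 0.0]
contact_force: [0.0, -0.3, -0.5]
gripper_width: 0.001
grasp_force: 0.0
[0.459 0.205 0.405] [[ 0.252  0.968  0.   ]
 [ 0.968 -0.252  0.   ]
 [ 0.     0.    -1.   ]] [-0.91  0.2   0.42  1.98 -0.1   0.98 -0.7 ]
```

```bash
python3 -m pendant '[[0.0,-0.033,0.006,0,0],[0.0,-0.033,0.006,0,0],[0.0,-0.033,0.006,0,0],[0.0,-0.033,0.006,0,0],[0.0,-0.033,0.006,0,0],[0.0,-0.033,0.006,0,0],[0.0,-0.033,0.006,0,0],[0.0,-0.033,0.006,0,0],[0.0,0,0,0,7],[0.0,0,0,0,7],[0.0,0,0,0,7],[0.0,0,0,0,2]]'
python3 - <<'E'
from h import *
np.set_printoptions(precision=3,suppress=True)
p,M,o=tool(); print(o["t"],p,M)
for cam in ["wrist","scene"]:
    m=bot.camera_model(cam); im,D=bot.read_camera(cam); cv2.imwrite(f"pics/{cam}1.png",im)
    for n in ["warmer","lid_hinge","lid_handle","pedal_pad"]:
        for r in bot.pinpoint(n,cam)[:1]:
            print(cam,n,round(r["score"],2),np.array(r["at"]),world(cam,r["at"],dep(D,r["at"]),m))
E
```

```text
t: 3.9
eef_pos: [0.4407, -0.0635, 0.4049]
tool_rot: [-0.0, 0.898, 0.441, 0.0]
contact_force: [-0.4, -0.3, 0.0]
gripper_width: 0.001
grasp_force: 0.0
3.9 [ 0.441 -0.063  0.405] [[ 0.611  0.791  0.001]
 [ 0.791 -0.611  0.   ]
 [ 0.001  0.    -1.   ]]
wrist warmer 0.77 [543.6 170.4] [ 0.585 -0.156  0.105]
wrist lid_handle 0.8 [487.5 127.3] [ 0.567 -0.101  0.103]
wrist pedal_pad 0.78 [413.5 255.9] [ 0.461 -0.187  0.053]
scene warmer 0.74 [371.8 207.1] [ 0.57  -0.532  0.007]
scene lid_hinge 0.77 [241.2 181.7] [0.041 0.037 0.532]
```

View pics/wrist1.png

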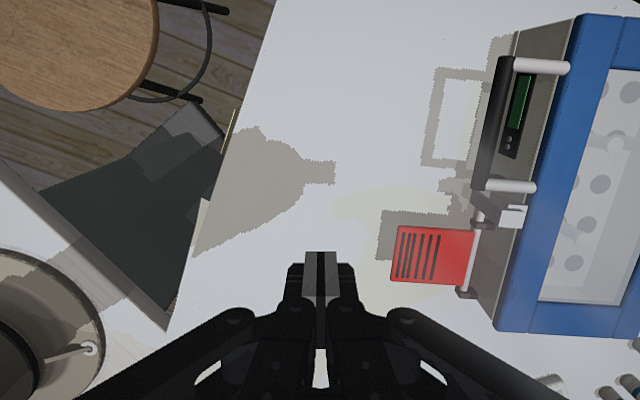

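The wrist picture shows the handle bar running from (505,60) to (478,187) and the red pedal at (430,255). The warmer is turned about 8–10° from the tool, so I'll measure the bar direction.

```bash
python3 - <<'E'
from h import *
np.set_printoptions(precision=4,suppress=True)
p,M,o=tool(); cam="wrist"; m=bot.camera_model(cam); im,D=bot.read_camera(cam)
P=[world(cam,a,dep(D,a,1),m) for a in [(503,70),(480,178)]]; print(P)
d=P[0]-P[1]; b=np.degrees(np.arctan2(d[1],d[0])); print("bar dir",b,"tool x",np.degrees(np.arctan2(M[1,0],M[0,0])))
C=[world(cam,a,dep(D,a,1),m) for a in [(400,229),(392,279),(470,231),(468,283)]]; print(C)
for k in (0,2):
    d=C[k]-C[k+1]; print(np.degrees(np.arctan2(d[1],d[0])))
pad=np.array([.461,-.187,.053]); print("shift",M.T@(pad-(p+M[:,2]*.173)))
E
```

```text
[array([ 0.5961, -0.071 ,  0.1031]), array([ 0.5436, -0.1305,  0.1046])]
bar dir 48.59917662056718 tool x 52.75470989696319
[array([ 0.4668, -0.1543,  0.0532]), array([ 0.4298, -0.1961,  0.0528]), array([ 0.5202, -0.1989,  0.0505]), array([ 0.4894, -0.2479,  0.0518])]
48.53323227710866
57.839835606578774
shift [-0.0864  0.0911  0.1787]
```

```bash
python3 -m pendant '[[0.0,0,0,0,4],[0.0,-0.02,0.025,0,0],[0.0,-0.02,0.024,0.0,0],[0.0,-0.02,0.024,0.0,0],[0.0,-0.02,0.024,0,0],[0.0,0,0,0.04,0],[0.0,0,0,0.04,0],[0.0,0,0,0.04,0],[0.0,0,0,0.035,0],[0.0,0,0,0.01,0],[0,0,0,0,0]]'
python3 - <<'E'
from h import *
np.set_printoptions(precision=4,suppress=True)
p,M,o=tool(); print(p+M[:,2]*.173, np.degrees(np.arctan2(M[1,0],M[0,0])),o["contact_force"])
im,D=bot.read_camera("wrist"); cv2.imwrite("pics/w2.png",im)
E
```

```text
t: 5.37
eef_pos: [0.4599, -0.187, 0.2376]
tool_rot: [-0.001, 0.911, 0.412, -0.002]
contact_force: [-0.2, 0.4, 0.5]
gripper_width: 0.0
grasp_force: 0.0
[ 0.459  -0.1869  0.0646] 48.72394431923816 [-0.2318  0.4045  0.5369]
```

View pics/w2.png

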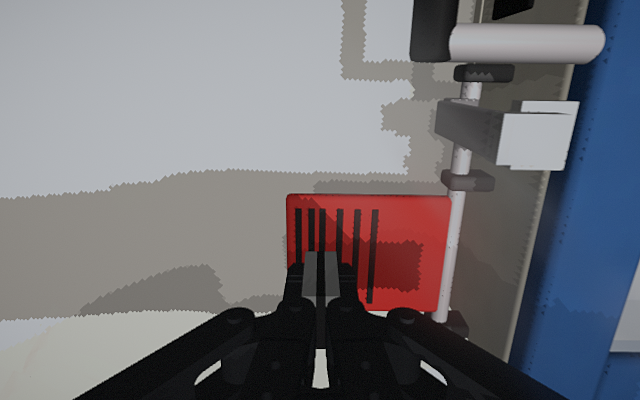

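Tips (320,260) are over the pedal near its front ribs and aligned with it. Pressing.

```bash
python3 -m pendant '[[0.0,0,0,0.01,0],[0.0,0,0,0.01,0],[0.0,0,0,0.008,0],[0,0,0,0.004,0],[0,0,0,0,0]]'; python3 -m pendant '[[0,0,0,0.003,0],[0,0,0,0,0]]'
```

```text
t: 5.83
eef_pos: [0.4626, -0.1879, 0.2087]
tool_rot: [0.002, 0.911, 0.413, 0.002]
contact_force: [0.0, -0.6, 8.9]
gripper_width: -0.001
grasp_force: 4.0
t: 6.0
eef_pos: [0.4628, -0.1884, 0.207]
tool_rot: [0.002, 0.911, 0.412, 0.003]
contact_force: [-1.4, 0.3, 22.2]
gripper_width: 0.003
grasp_force: 10.9
```

The force jumped from 9 to 22 N, so the pedal is at its stop. I'll hold it briefly, release, raise the tool and look.

```bash
python3 -m pendant '[[0,0,0,0,0],[0,0,0,0,0],[0,0,0,-0.01,0],[0,0,0,-0.02,0],[0.04,0,-0.02,-0.04,0],[0.04,0,-0.02,-0.04,0],[0.04,0,-0.02,-0.04,0],[0.04,0,-0.02,-0.04,0],[0.04,0,0,-0.02,0],[0.04,0,0,0,0]]'
python3 - <<'E'
from h import *
np.set_printoptions(precision=4,suppress=True)
p,M,o=tool(); print(o["t"],p,o["gripper_width"])
cam="wrist"; m=bot.camera_model(cam); im,D=bot.read_camera(cam); cv2.imwrite("pics/w3.png",im); np.save("D3.npy",D)
for n in ["lid_handle","pedal_pad"]:
    for r in bot.pinpoint(n,cam)[:1]:
        X=world(cam,r["at"],dep(D,r["at"],1),m); print(n,r["score"],np.array(r["at"]),X,"from grasp pt, tool axes",M.T@(X-p)-[0,0,.155])
E
```

```text
t: 6.83
eef_pos: [0.4056, -0.1382, 0.408]
tool_rot: [0.0, 0.911, 0.413, 0.005]
contact_force: [0.8, -0.3, -0.1]
gripper_width: 0.469
grasp_force: 0.0
6.8333 [ 0.4056 -0.1382  0.408 ] 0.46872200948686177
pedal_pad 0.55 [401.9 173.5] [ 0.4636 -0.1877  0.0534] from grasp pt, tool axes [-0.0023  0.0745  0.1999]
```

View pics/w3.png

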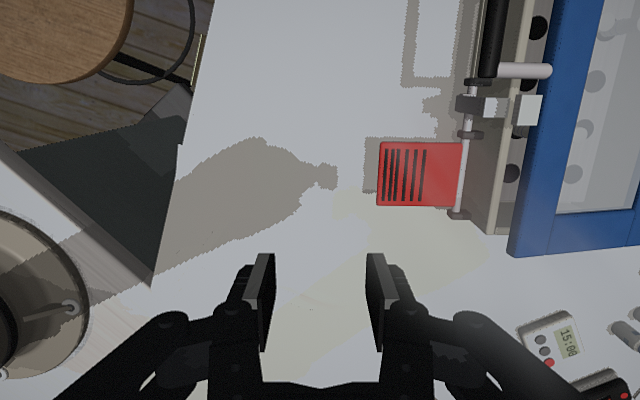

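The lid is ajar: tubes show at its front edge, and the bar is at the top at (493,40). The pedal is up. I'll move closer and measure the bar.

```bash
python3 -m pendant '[[0.04,0.02,0.02,0,0],[0.04,0.02,0.03,0,0],[0.04,0.02,0.03,0,0],[0.04,0,0,0,0]]'
python3 - <<'E'
from h import *
np.set_printoptions(precision=4,suppress=True)
p,M,o=tool(); print(o["t"],p,o["gripper_width"])
cam="wrist"; m=bot.camera_model(cam); im,D=bot.read_camera(cam); cv2.imwrite("pics/w4.png",im); np.save("D4.npy",D)
for n in ["lid_handle","pedal_pad"]:
    for r in bot.pinpoint(n,cam)[:1]:
        X=world(cam,r["at"],dep(D,r["at"],1),m); print(n,r["score"],np.array(r["at"]),X,"from grasp pt, tool axes",M.T@(X-p)-[0,0,.155])
# dark pixels standing 0.11..0.18 high: the bar
v,u=np.where((im.max(2)<60)&(D>0)); K=np.array(m["intrinsics"])
c=np.linalg.inv(K)@np.array([u,v,np.ones_like(u)])*D[v,u]; W=(np.array(m["R"]).T@(c-np.array(m["t"])[:,None])).T
s=(W[:,2]>.11)&(W[:,2]<.19)&(W[:,0]>.5); T=(W[s]-p)@M-[0,0,.155]
print(s.sum(),"pix",u[s].min(),u[s].max(),v[s].min(),v[s].max()); print(np.percentile(T,[2,25,50,75,98],axis=0))
print("slope y/x",np.polyfit(T[:,0],T[:,1],1), "world z",np.percentile(W[s][:,2],[2,50,98]))
E
```

```text
t: 7.32
eef_pos: [0.5103, -0.1447, 0.4013]
tool_rot: [0.002, 0.91, 0.414, -0.002]
contact_force: [0.7, 0.0, -0.3]
gripper_width: 0.472
grasp_force: 0.0
7.3167 [ 0.5103 -0.1447  0.4013] 0.47180373967427375
lid_handle 0.72 [574.2 312.1] [ 0.6175 -0.485   0.0072] from grasp pt, tool axes [-0.1842  0.3035  0.2406]
pedal_pad 0.67 [312.5 235.6] [ 0.4618 -0.1877  0.0532] from grasp pt, tool axes [-0.0627 -0.0091  0.1934]
3281 pix 348 569 0 272
[[-0.0164  0.0173  0.102 ]
 [ 0.0508  0.0199  0.1033]
 [ 0.0787  0.0227  0.1041]
 [ 0.1026  0.0258  0.1054]
 [ 0.1203  0.1135  0.1255]]
slope y/x [0.0572 0.0239] world z [0.1205 0.1419 0.1439]
```

View pics/w4.png

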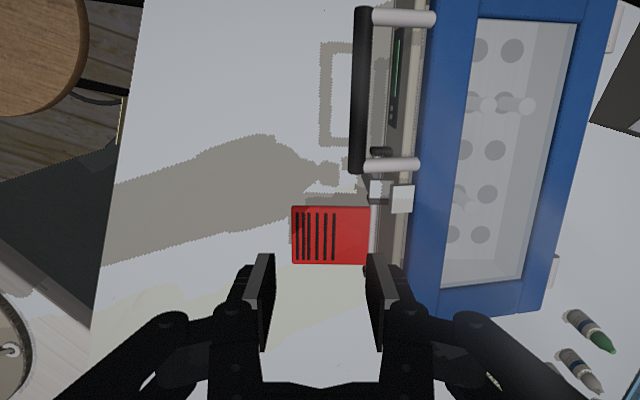

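The bar runs from (364,8) to (357,172). I'll refine the fit on just those pixels.

```bash
python3 - <<'E'
from h import *
np.set_printoptions(precision=4,suppress=True)
p,M,o=tool(); cam="wrist"; m=bot.camera_model(cam); im,D=bot.read_camera(cam)
v,u=np.where((im.max(2)<60)&(D>0)); k=(u>345)&(u<376)&(v<178); u,v=u[k],v[k]; K=np.array(m["intrinsics"])
c=np.linalg.inv(K)@np.array([u,v,np.ones_like(u)])*D[v,u]; W=(np.array(m["R"]).T@(c-np.array(m["t"])[:,None])).T
s=(W[:,2]>.13)&(W[:,2]<.16); T=(W[s]-p)@M-[0,0,.155]
print(np.percentile(T,[1,25,50,75,99],axis=0),np.polyfit(T[:,0],T[:,1],1),v[s].min())
E
```

```text
[[0.0292 0.0215 0.1021]
 [0.0541 0.0238 0.1036]
 [0.0774 0.0261 0.1043]
 [0.1004 0.0286 0.1053]
 [0.1235 0.032  0.1086]] [-0.0066  0.0268] 0
```

Bar middle is at x +76, y +26, z +109 mm from the grasp point. Its axis is at about 0.138 m, inside the 0.130–0.160 expected. I'll move over it and down, then close.

```bash
python3 -m pendant '[[0.036,0.026,0.01,0,0],[0.036,0.025,0.01,0,0],[0.036,0.025,0.006,0,0],[0.036,0,0,0,0],[0.036,0,0,0.03,0],[0.036,0,0,0.03,0],[0.036,0,0,0.02,0],[0.036,0,0,0.02,0],[0.036,0,0,0.009,0],[0.036,0,0,0,0]]'
python3 - <<'E'
from h import *
p,M,o=tool(); print(o["t"],p+M[:,2]*.155,o["gripper_width"]*.0854,o["contact_force"])
im,D=bot.read_camera("wrist"); im2,_=bot.read_camera("side"); cv2.imwrite("pics/w5.png",np.hstack([cv2.resize(im,(480,300)),cv2.resize(im2[80:260,220:460],(320,240)).__class__(0) if 0 else cv2.copyMakeBorder(cv2.resize(im2[90:240,230:430],(320,240)),30,30,0,0,0)]))
E
```

```text
t: 8.35
eef_pos: [0.5725, -0.1058, 0.2931]
tool_rot: [-0.001, 0.911, 0.412, -0.002]
contact_force: [0.6, 0.2, 0.6]
gripper_width: 0.421
grasp_force: 0.0
8.35 [ 0.57186955 -0.10575291  0.13807777] 0.03597835392079478 [0.62099433 0.23532948 0.61391351]
```

View pics/w5.png

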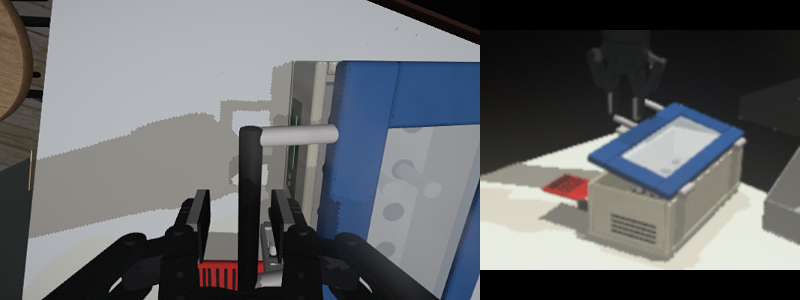

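The bar (250,200) lies centred between the pads. Closing.

```bash
python3 -m pendant '[[0.0,0,0,0,0],[0.0,0,0,0,0],[0.0,0,0,0,0],[0.0,0,0,0,0],[0.0,0,0,0,0],[0.0,0,0,0,0]]' 30
python3 - <<'E'
from h import *
p,M,o=tool(); g=p+M[:,2]*.155; print(g,o["gripper_width"]*.0854)
a0=np.arcsin((g[2]-.096)/.18)
a0=np.arctan2(g[2]-.096,np.sqrt(.18**2-(g[2]-.096)**2)); off=np.arcsin(.002/.18)
print(a0)
a=np.linspace(a0,1.055+off,13); r=.18
print(np.round(np.c_[r*(np.cos(a[:-1])-np.cos(a[1:])),-r*np.diff(np.sin(a))],4), M[:,1])
E
```

```text
t: 8.95
eef_pos: [0.5755, -0.107, 0.2964]
tool_rot: [0.002, 0.911, 0.412, 0.002]
contact_force: [4.2, -4.2, -1.3]
gripper_width: 0.123
grasp_force: 29.7
[ 0.57636649 -0.107324    0.14141994] 0.010472981928943892
0.25509050028106206
[[ 0.0035 -0.0117]
 [ 0.0042 -0.0114]
 [ 0.005  -0.0111]
 [ 0.0057 -0.0107]
 [ 0.0065 -0.0103]
 [ 0.0071 -0.0099]
 [ 0.0078 -0.0093]
 [ 0.0084 -0.0088]
 [ 0.009  -0.0082]
 [ 0.0095 -0.0076]
 [ 0.01   -0.0069]
 [ 0.0104 -0.0062]] [ 0.75090831 -0.66038249  0.0056281 ]
```

```bash
python3 -m pendant '[[0,0,0.003,-0.012,0],[0,0,0.004,-0.011,0],[0,0,0.005,-0.011,0],[0,0,0.006,-0.011,0],[0,0,0.006,-0.010,0],[0,0,0.007,-0.010,0],[0,0,0,0,0]]'
python3 - <<'E'
from h import *
p,M,o=tool(); g=p+M[:,2]*.155; print(g,o["gripper_width"]*.0854,o["grasp_force"],"angle",np.arcsin((g[2]-.096)/.18))
E
```

```text
t: 9.53
eef_pos: [0.598, -0.127, 0.3619]
tool_rot: [-0.0, 0.911, 0.412, 0.001]
contact_force: [-2.4, 1.5, -0.1]
gripper_width: 0.121
grasp_force: 29.5
[ 0.59816373 -0.12690231  0.20692259] 0.010346638126919239 29.524536430835724 angle 0.6639551939779935
```

Holding well, and low force shows the path follows the lid's arc. Continuing to 60°.

```bash
python3 -m pendant '[[0,0,0.008,-0.0093,0],[0,0,0.0084,-0.0088,0],[0,0,0.009,-0.0082,0],[0,0,0.0095,-0.0076,0],[0,0,0.01,-0.0069,0],[0,0,0.0104,-0.0062,0],[0,0,0,0,0],[0,0,0,0,0],[0,0,0,0,0]]'
python3 - <<'E'
from h import *
np.set_printoptions(precision=4,suppress=True)
p,M,o=tool(); g=p+M[:,2]*.155; print(g,o["gripper_width"]*.0854,o["grasp_force"],"angle",np.arcsin((g[2]-.096)/.18))
cam="wrist"; m=bot.camera_model(cam); im,D=bot.read_camera(cam); im2,D2=bot.read_camera("side")
for n in ["lid_handle","lid_hinge"]:
  for r in bot.pinpoint(n,"side")[:1]: print(n,r["score"],r["at"],world("side",r["at"],dep(D2,r["at"],1)))
# lid plane from the blue pixels in the side view
K=np.array(bot.camera_model("side")["intrinsics"]); b=im2.astype(int)
v,u=np.where((b[...,0]>90)&(b[...,0]>1.6*b[...,2])&(D2>0)); k=(u>250)&(u<430)&(v<260); 
W=np.array([world("side",(x,y),D2[y,x]) for x,y in zip(u[k],v[k])]); W=W[(W[:,2]>.08)&(W[:,2]<.3)]
best=max((np.linalg.svd(W[i]-W[i].mean(0))[2][2] for i in np.random.default_rng(0).integers(0,len(W),(300,25))),key=lambda n:(abs((W-np.median(W,0))@n)<.004).sum())
print(len(W),"lid tilt rad",np.arccos(abs(best[2])),best)
cv2.imwrite("pics/w6.png",np.hstack([cv2.resize(im,(400,250)),cv2.resize(im2[60:240,230:470],(333,250))]))
E
```

```text
t: 10.28
eef_pos: [0.6375, -0.1622, 0.4093]
tool_rot: [-0.003, 0.911, 0.413, -0.001]
contact_force: [-17.0, 9.0, 24.4]
gripper_width: 0.121
grasp_force: 32.8
[ 0.6368 -0.1614  0.2543] 0.010344545993053934 32.821170687675476 angle 1.0750103693370907
lid_handle 0.63 [351.8, 96.6] [ 0.6326 -0.1731  0.2575]
lid_hinge 0.73 [356.6, 297.3] [ 0.5454 -0.5547  0.0035]
1857 lid tilt rad 1.0052648183142467 [ 0.6254 -0.5672  0.5359]
```

View pics/w6.png

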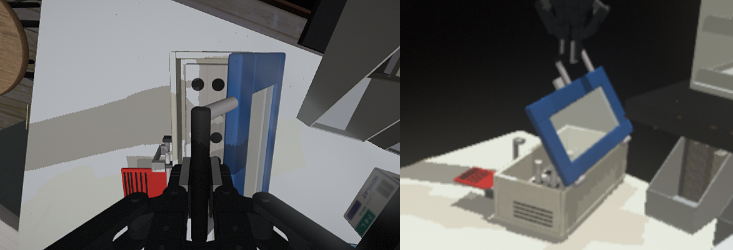

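The lid stands open with the bar gripped at (200,190) and the pedal up. Plane fit puts the tilt at 1.005 rad (57.6°). There is a radial load of about 30 N, so I'll relieve that and nudge up slightly.

```bash
python3 -m pendant '[[0,0,0.001,-0.0025,0],[0,0,0.0005,-0.002,0],[0,0,0,0,0],[0,0,0,0,0],[0,0,0,0,0],[0,0,0,0,0]]'
python3 - <<'E'
from h import *
np.set_printoptions(precision=4,suppress=True)
im2,D2=bot.read_camera("side"); b=im2.astype(int)
v,u=np.where((b[...,0]>90)&(b[...,0]>1.6*b[...,2])&(D2>0)); k=(u>250)&(u<430)&(v<260)
W=np.array([world("side",(x,y),D2[y,x]) for x,y in zip(u[k],v[k])]); W=W[(W[:,2]>.08)&(W[:,2]<.3)]
best=max((np.linalg.svd(W[i]-W[i].mean(0))[2][2] for i in np.random.default_rng(0).integers(0,len(W),(300,25))),key=lambda n:(abs((W-np.median(W,0))@n)<.004).sum())
I=abs((W-np.median(W,0))@best)<.004; n=np.linalg.svd(W[I]-W[I].mean(0),full_matrices=False)[2][2]
print("lid tilt",np.arccos(abs(best[2])),np.arccos(abs(n[2])),I.sum())
o=bot.get_obs();print(np.abs(o["joint_vel"]).max(),o["contact_force"])
E
```

```text
t: 10.98
eef_pos: [0.6392, -0.1635, 0.4112]
tool_rot: [-0.002, 0.911, 0.412, -0.001]
contact_force: [-7.3, 3.3, 7.5]
gripper_width: 0.127
grasp_force: 31.0
lid tilt 1.019716584003203 1.0250811941491473 1844
0.0024918150035054256 [-8.4778  1.9792  6.2303]
```

```bash
python3 -c "
from station import bot
print(bot.hand_in())"
```

```text
the job is handed in; nothing more can be done
None
```

I pressed the pedal to its stop and released it, then raised the lid by its handle. I handed in while still gripping the bar at about 31 N, with the arm at rest, the lid at about 59° (1.02 rad, camera plane fit), the pedal up when last seen and no contact with the loose things; the hand-in gave no verdict.

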